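Change the dressing stone

ROBOT

A 7-joint arm with a two-finger parallel gripper is mounted at the origin on a cart in front of the work surface, level with it; the furniture and walls round the work are solid. World frame = base frame: x ahead of the robot, y to its left, z up, the work surface at z = 0. Lengths are in m, angles in rad, forces in N, time in s.
With the tool pointing down it reaches from about 0.4 to 0.875 m from the base axis. Payload 6.5 kg.
Tool frame: the origin (TCP) lies at the very end of the fingers, on their centre line; the grasp point (between the pads) lies 19 mm behind it; z points along the fingers, y is the line along which they close (so a half turn about z gives the same grasp; the last joint's range is limited). The gripper opens to 88 mm and grips with 3 to 60 N. Pads are 18 mm wide; open, the fingers measure 123 mm over their backs; the gripper's body (75 mm by 187 mm) begins 45 mm behind the grasp point.
Start: joints at [1.27, 0.536, -0.004, 1.538, 0.003, 1.067, -0.071], TCP at [0.151, -0.632, 0.205] pointing down, gripper open.
Joint ranges: [-2.7, 2.7], [-0.37, 2.16], [-1.27, 1.26], [0.24, 2.4], [-1.31, 4.45], [0.19, 1.91], [-2.76, 2.76]. Speed limits (rad/s): [2.39, 2.39, 3.14, 3.14, 3.14, 3.14, 3.14].

INTERFACE

Orientations are given as a 3x3 rotation matrix whose columns are the frame's x, y, z axes.
In Python, from bench import r gives the robot as it stands. The module is installed in compiled form; this text tells all that it offers. Calls block until the motion is done:
- r.move_ptp(position, orientation): joint-space move of the TCP to a pose.
- r.servo_line(position, frame=None, velocity=0.15, threshold=None): straight line of the TCP; frame=None keeps the orientation; velocity is the mean speed in m/s. With threshold (N) it stops when the force on the tool has changed by that much, and returns True; else False.
- r.move_joints(angles): joint-space move.
- r.open_gripper() and r.close(strength=None): open the fingers fully, or close them until they stop; strength is the grip in N (None keeps the last).
- r.sleep(seconds).
- r.inverse_kinematics(position, orientation): joint angles nearest the present ones, or None.
- r.state(): the state.
- r.capture(name): name is "scene" or "top" or "wrist"; returns a dict with "pixels" (420x560x3 uint8, blue, green, red), "vertical_fov" (degrees; the focal length in pixels is half the picture's height over the tangent of half this angle, whatever the lens; pixels are square), "cx", "cy" (the principal point, pixels), "rvec" (rotation vector, rad) and "tvec" (3), from world to camera coordinates, as OpenCV has them. Camera axes: x right, y down, z forward; pixel columns grow to the right and rows downward; lengths in m; the calibration is good to about 2 mm. A picture is of the moment at which its call begins. There is no depth.
A pose or a line that the arm cannot do raises r.Unreachable and nothing moves.
- r.hand_in(): hands the job in; it is judged then, once.
The state is a dict: "clock": time; "qpos": joint angles; "dq": joint speeds; "joint_torque": joint torques, N m; "position": TCP position; "ee_rot": TCP orientation; "ft_force": force on the tool from outside, world axes, zero at the start; "moment": the same for the moment, N m; "width": finger opening in m; "finger_force": force on a finger pad.
Only numpy, scipy, OpenCV 4.12 (cv2) and the standard library are available. Lean on these libraries where they do the work, as an engineer would, in place of code of your own. Each camera call takes 0.05 s, during which the arm holds its last target. There are 200 camera calls.

TASK

Change the dressing stone: first take the used stone off the grey rest and lay it flat in the steel tool tray. Then draw the lowest stone straight out of the front of the blue stack magazine, so that the stones above it stay inside and settle down flat, and lay the new stone level along the rest's channel, centred so that it sticks out about the same at both ends. Set both stones down before letting go rather than dropping them, leave the new one on the rest, and do not disturb the bottles, the tape or the screwdriver.

Things in the scene. Friction and masses are not known exactly. Their poses are not given: they have to be found in the camera images.
- magazine: Fixed upright stack magazine of blue sheet metal, 38 mm wide (y), 167 mm high. Origin: centre of its underside; z up; x points to its BACK, the outlet looks to -x. Shaft: x -51 to +51 mm, 32 mm wide, floor (aluminium bed) at z = 40 mm, open on top. Holds four stones, stone_1 lowest. Its bed and foot flange (106 x 100 x 6 mm) end at x = -53 mm: nothing is below the protruding stone.
- outlet (a point): Centre of the outlet at floor level: x = -54, y = 0, z = 40 mm in the magazine's frame. The front plate (outer face x = -54 mm) ends 20 mm above the floor, so that just one 14 mm stone passes under it. The plate goes on up to z = 130 mm.
- lip (a point): Middle of the filling lip's free edge. The lip is 60 mm wide and leans forward over the outlet, from x = -54, z = 130 to x = -88, z = 166 mm in the magazine's frame. A gripper coming straight down on the protruding stone hits it: come in tilted some 35 to 45 degrees, wrist leaning away from the magazine.
- stone_1: The new stone: grey and brown whetstone 28 x 100 x 14 mm, 0.13 to 0.21 kg, long axis its y, origin: centre of its underside. Lies lowest in the magazine, long axis along the magazine's x; its front end sticks out of the outlet by 30 to 36 mm, underside 40 mm above the worktop. Pulling takes about 2 to 10 N; it is clear when its centre passes x = -104 mm in the magazine's frame.
- stone_2: Second stone, same kind, directly on stone_1, in the shaft; comes down on the shaft floor when stone_1 is out.
- stone_3: Third stone, same kind, on stone_2.
- stone_4: Top stone, same kind, on stone_3.
- lamp_shade (a point): Middle of a fixed lamp's shade hanging over the worktop on the right, about 200 mm across and 150 mm high: keep the arm clear of it.
- corner_bottles (a point): A fixed cluster of small bottles up to 90 mm high on the left, about 120 mm across, centred here on the worktop: keep clear.
- stone_rest: Fixed grey stone rest: block 40 (x) x 50 mm, 50 mm high, on a dark foot plate 40 (x) x 110 x 8 mm with bolt heads up to z = 13 mm. Origin: centre of its underside. A channel runs along its x, open at both ends and the top: floor z = 40 mm, 34 mm wide, cheeks 10 mm high. A stone centred in it sticks out 30 mm at each end with nothing beneath. Its yaw varies; either end serves.
- used_stone: The used stone: whetstone like the others, 28 x 100 x 14 mm, 0.16 kg (varies), long axis its y, origin at the centre of its underside. At the start it lies in the rest's channel, centred to within 3 mm.
- tool_tray: Fixed open steel tray, 108 mm (x) by 205 mm (y), walls 2 mm thick and 19 mm high, floor 3 mm above the worktop. Origin: centre of its underside. Empty. Inside 100 x 203 mm, so a stone lies in it along its y axis. Tray and rest can stand on either side of the magazine.
- flask: Loose white flask with blue cap, 44 mm across, 103 mm high, standing beside the outlet on the side near the robot. Origin: centre of underside. Leave it alone.
- spray: Loose blue bottle, 68 mm across, 141 mm high, standing beside the outlet on the far side. Origin: centre of underside. Leave it alone.
- driver: Loose red screwdriver lying near the front, 170 mm long (its y), 22 mm thick. Leave it alone.
- tape: Loose roll of masking tape, 78 mm across, 19 mm high, lying on the left. Origin: centre of underside. Leave it alone.
Things that resemble listed ones, but are neither listed nor needed, are in the scene too. Leave any yellow look-alike of the stone_1 alone. What is shaped like the stone_4 but turquoise is not meant.

How it is judged:
On the way, in this order (a step that is already met when the one before it is completed fails the run):
1. the used stone, still held, is within 40 mm across and 70 mm along of the tray's centre and less than 30 mm above the tray's underside (x of used_stone in the frame of tool_tray between -0.04 and 0.04 m and y of used_stone in the frame of tool_tray between -0.07 and 0.07 m and z of used_stone in the frame of tool_tray between -0.002 and 0.03 m and contact force between the fingers and used_stone above 0.3 N), for 0.02 s.
2. the lowest stone is drawn straight out (centre over 104 mm in front of the magazine's origin, 20 mm sideways, less than 30 mm raised), the others still in the shaft (x of stone_1 in the frame of magazine between -0.18 and -0.104 m and y of stone_1 in the frame of magazine between -0.02 and 0.02 m and z of stone_1 in the frame of magazine below 0.07 m and x of stone_2 in the frame of magazine between -0.012 and 0.012 m and y of stone_2 in the frame of magazine between -0.01 and 0.01 m and x of stone_3 in the frame of magazine between -0.012 and 0.012 m and y of stone_3 in the frame of magazine between -0.01 and 0.01 m and x of stone_4 in the frame of magazine between -0.012 and 0.012 m and y of stone_4 in the frame of magazine between -0.01 and 0.01 m), for 0.02 s.
3. the new stone is set down on the rest while still held: centred in the channel, less than 15 mm above its floor (x of stone_1 in the frame of stone_rest between -0.014 and 0.014 m and y of stone_1 in the frame of stone_rest between -0.005 and 0.005 m and angle between the y axis of stone_1 and the x axis of stone_rest, either way round below 0.13 rad and z of stone_1 in the frame of stone_rest between 0.035 and 0.07 m and contact force between the fingers and stone_1 above 0.3 N), for 0.02 s.
At the end, for the whole second after the job is handed in: Used stone flat on the tray floor, centre within 40 mm across, 70 mm along; stone_1 flat on the rest floor, centre within 14 mm along, 5 mm across, long axis within 7 degrees of the channel; stones 2 to 4 flat in the shaft, settled down (4 mm); all at rest (x of used_stone in the frame of tool_tray between -0.04 and 0.04 m and y of used_stone in the frame of tool_tray between -0.07 and 0.07 m and z of used_stone in the frame of tool_tray between -0.002 and 0.022 m and (angle between used_stone's own z axis and vertical below 0.12 rad or angle between used_stone's own z axis and vertical above 3.02 rad) and linear speed of each of used_stone, stone_1 below 0.02 m/s and x of stone_1 in the frame of stone_rest between -0.014 and 0.014 m and y of stone_1 in the frame of stone_rest between -0.005 and 0.005 m and angle between the y axis of stone_1 and the x axis of stone_rest, either way round below 0.13 rad and z of stone_1 in the frame of stone_rest between 0.036 and 0.058 m and (angle between stone_1's own z axis and vertical below 0.12 rad or angle between stone_1's own z axis and vertical above 3.02 rad) and x of stone_2 in the frame of magazine between -0.012 and 0.012 m and y of stone_2 in the frame of magazine between -0.01 and 0.01 m and x of stone_3 in the frame of magazine between -0.012 and 0.012 m and y of stone_3 in the frame of magazine between -0.01 and 0.01 m and x of stone_4 in the frame of magazine between -0.012 and 0.012 m and y of stone_4 in the frame of magazine between -0.01 and 0.01 m and z of stone_2 in the frame of magazine below 0.044 m and angle between each of stone_2, stone_3, stone_4's own z axis and vertical below 0.1 rad and z of stone_3 in the frame of magazine below 0.058 m and z of stone_4 in the frame of magazine below 0.072 m); the robot touches nothing.
It fails at once if the white flask is moved by more than 25 mm or tipped over (distance of flask from where it was at the start of the episode above 0.025 m or angle between flask's own z axis and vertical above 0.5 rad).
It fails at once if the blue bottle is moved by more than 25 mm or tipped over (distance of spray from where it was at the start of the episode above 0.025 m or angle between spray's own z axis and vertical above 0.5 rad).
It fails at once if the screwdriver is moved by more than 25 mm (distance of driver from where it was at the start of the episode above 0.025 m).
It fails at once if the tape roll is moved by more than 25 mm or tipped over (distance of tape from where it was at the start of the episode above 0.025 m or angle between tape's own z axis and vertical above 0.5 rad).
It fails at once if one of the stones above leaves the magazine's shaft (x of any of stone_2, stone_3, stone_4 in the frame of magazine below -0.03 m or z of any of stone_2, stone_3, stone_4 in the frame of magazine above 0.115 m).
It also fails if it takes over 67 s, if anything falls off the work surface, if the arm or the gripper's body presses on something with over 40 N, if the wrist force passes 120 N, or if a joint passes its speed limit or range.

## Working session

There is one attempt and no reset: what is moved stays moved. The work goes in short steps, each a Python script; the robot and the scene stay as the last script left them, time stands still between calls to the robot, and variables do not carry over. Pictures are saved under pics/ and viewed, at most 10 in all, crops included, and the job is handed in when it is done.

```bash
mkdir -p pics
cat > h.py <<'E'
import numpy as np, cv2, pickle
from bench import r
def cap(n,save):
    c=r.capture(n); cv2.imwrite(f'pics/{save}.png',c['pixels']); pickle.dump(c,open(f'pics/{save}.pkl','wb')); return c
def load(s): return pickle.load(open(f'pics/{s}.pkl','rb'))
def K(c):
    f=c['pixels'].shape[0]/2/np.tan(np.radians(c['vertical_fov'])/2)
    return np.array([[f,0,c['cx']],[0,f,c['cy']],[0,0,1]])
def RT(c): return cv2.Rodrigues(np.array(c['rvec'],float))[0],np.array(c['tvec'],float).reshape(3)
def ray(c,uv):
    R,t=RT(c); d=R.T@np.linalg.inv(K(c))@[uv[0],uv[1],1]; return -R.T@t,d/np.linalg.norm(d)
def onz(c,uv,z):
    o,d=ray(c,uv); return o+d*(z-o[2])/d[2]
def proj(c,P):
    R,t=RT(c); p=(R@np.atleast_2d(P).T).T+t; p=(K(c)@p.T).T; return p[:,:2]/p[:,2:]
def tri(*cu):
    A=0;b=0
    for c,uv in cu:
        o,d=ray(c,uv);M=np.eye(3)-np.outer(d,d);A=A+M;b=b+M@o
    return np.linalg.solve(A,b)
E
python3 - <<'E'
from h import *
a=cap('scene','s0');b=cap('top','t0');w=cap('wrist','w0')
for c in(a,b,w):
    R,t=RT(c);print(c['vertical_fov'],c['cx'],c['cy'],-R.T@t,R[2])
s=r.state();print(s['clock'],s['ft_force'],s['width'],np.round(s['ee_rot'],2).tolist())
for n in 's0','t0':
    cv2.imwrite(f'pics/{n}b.png',cv2.resize(cv2.imread(f'pics/{n}.png'),(800,600),interpolation=cv2.INTER_CUBIC))
E
```

```text
42.675720397160845 273.2048579011284 207.4283150289 [-0.4994538   0.49692415  1.1496862 ] [ 0.69541091 -0.34755131 -0.62897675]
42.49466737893818 277.1465468428881 204.46461530831724 [0.18246371 0.14214537 1.81389517] [ 0.21706344 -0.09227513 -0.97178638]
64.61500622693553 275.73897839090256 213.17985355727515 [ 0.23214003 -0.61167029  0.38521296] [-0.31266336 -0.07243693 -0.94709794]
0.15 [-0.56594165 -1.1361164  -0.18839387] 0.08807620657020239 [[0.97, 0.23, -0.0], [0.23, -0.97, 0.0], [-0.0, -0.0, -1.0]]
```

View pics/s0b.png

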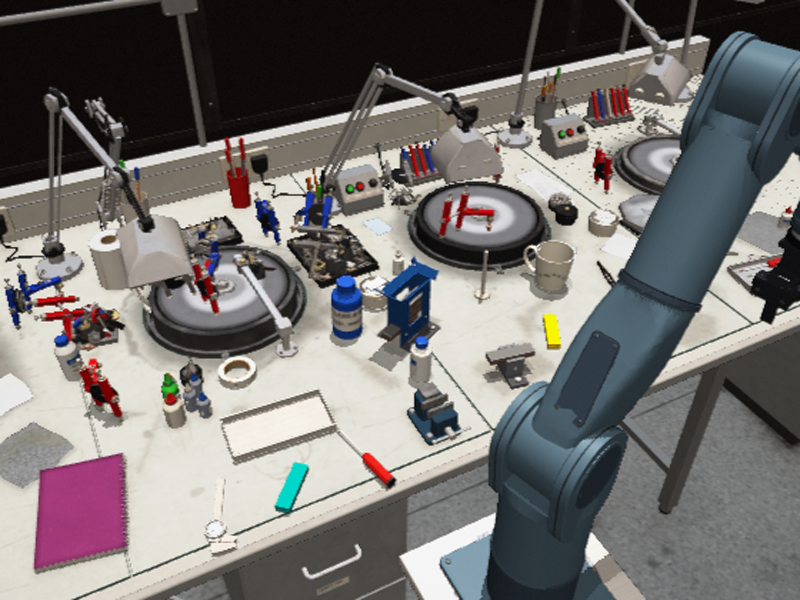

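View pics/t0b.png

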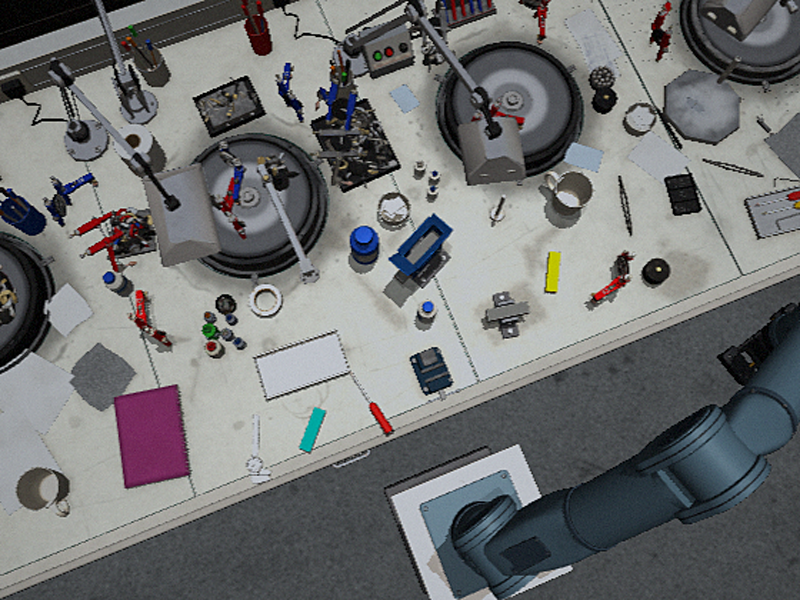

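The scene picture (800x600) shows the magazine at (410,305), its outlet side facing lower left, and the rest with the used stone at (510,362). The tray is at (280,425), the flask at (420,360), the spray at (347,305), the tape at (237,372) and the driver at (365,460). Two look-alikes, yellow (552,330) and turquoise (291,486), are not meant. In the top view the rest is at (506,314), the tray at (302,365) and the magazine at (420,247).

Run:
```python
from h import *
a=load('s0');b=load('t0');k=.7
P=dict(rest=(506,314,.05),mag=(420,247,.16),tray=(302,365,.01),flask=(427,310,.1),spray=(364,243,.14),tape=(266,300,.02),lamp=(490,150,.3),lamp2=(180,215,.3),bott=(222,335,.05),vise=(431,370,.05),yel=(553,272,.01),drv=(380,418,.01),mug=(569,190,.05))
for n,(u,v,z) in P.items(): print(n,np.round(onz(b,(u*k,v*k),z),3))
for n,(u1,v1,u2,v2) in dict(rest=(511,352,506,311),trayL=(221,420,255,357),trayTop=(322,391,343,333),trayR=(336,427,350,370),trayB=(234,461,268,399)).items():
  print(n,np.round(tri((a,(u1*k,v1*k)),(b,(u2*k,v2*k))),3))
def crop(s,x0,y0,x1,y1,f):
    i=cv2.imread(f'pics/{s}.png')[y0:y1,x0:x1];return cv2.resize(i,None,fx=f,fy=f,interpolation=cv2.INTER_CUBIC)
# montage: scene crop and top crop
A=crop('s0',240,170,400,320,4)[:, :];B=crop('t0',240,140,400,290,4)
m=np.hstack([cv2.resize(A,(400,375)),cv2.resize(B,(400,375))])
cv2.imwrite('pics/m0.png',m)
```

```text
rest [ 0.432 -0.245  0.05 ]
mag [ 0.628 -0.103  0.16 ]
tray [0.503 0.241 0.01 ]
flask [ 0.5   -0.071  0.1  ]
spray [0.689 0.008 0.14 ]
tape [0.68  0.267 0.02 ]
lamp [ 0.734 -0.301  0.3  ]
lamp2 [0.838 0.352 0.3  ]
bott [0.63  0.387 0.05 ]
vise [ 0.376 -0.032  0.05 ]
yel [ 0.491 -0.402  0.01 ]
drv [0.321 0.116 0.01 ]
mug [ 0.658 -0.512  0.05 ]
rest [ 0.438 -0.25   0.051]
trayL [0.561 0.338 0.013]
trayTop [0.539 0.129 0.017]
trayR [0.452 0.141 0.004]
trayB [0.459 0.344 0.005]
```

View pics/m0.png

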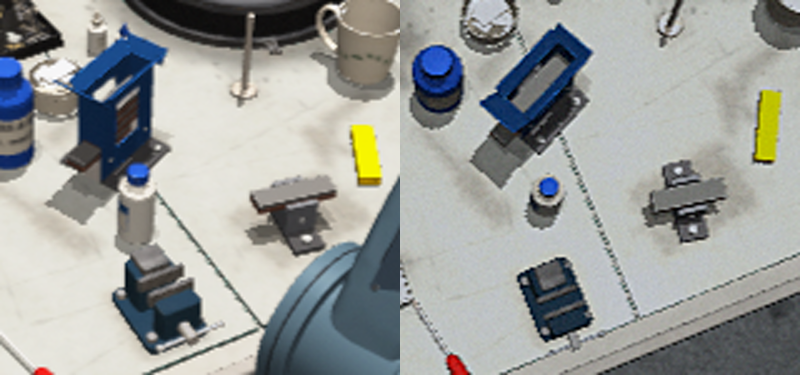

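The left half shows the used stone on the rest at about (293,190). In the magazine, the lowest stone sticks out towards lower left at (85,155), between the spray and the flask. Next I'll take close wrist views.

```bash
cat >> h.py <<'E'
def down(yaw):  # tool x axis at yaw, z down
    c,s=np.cos(yaw),np.sin(yaw); return np.array([[c,s,0],[s,-c,0],[0,0,-1.]])
E
python3 - <<'E'
from h import *
def go(p,y):
    try: r.move_ptp(p,down(y)); print('ok',np.round(r.state()['qpos'],2),r.state()['clock'])
    except r.Unreachable as e: print('unreach',p,y)
go([.43,-.27,.28],0.2);cap('wrist','w1')
go([.46,-.05,.32],0.2);cap('wrist','w2')
go([.50,.14,.30],0.2);cap('wrist','w3')
m=np.vstack([np.hstack([cv2.resize(cv2.imread(f'pics/{n}.png'),(400,300),interpolation=cv2.INTER_AREA) for n in q]) for q in (('w1','w2'),('w3','w3'))])
cv2.imwrite('pics/m1.png',m)
E
```

```text
ok [ 0.64  0.22 -0.19  1.81  0.05  1.11 -0.94] 1.8417
ok [ 0.34  0.12 -0.36  1.85  0.04  1.19 -1.4 ] 2.7917
ok [ 0.07  0.26 -0.51  1.74  0.14  1.18 -1.85] 3.6417
```

View pics/m1.png

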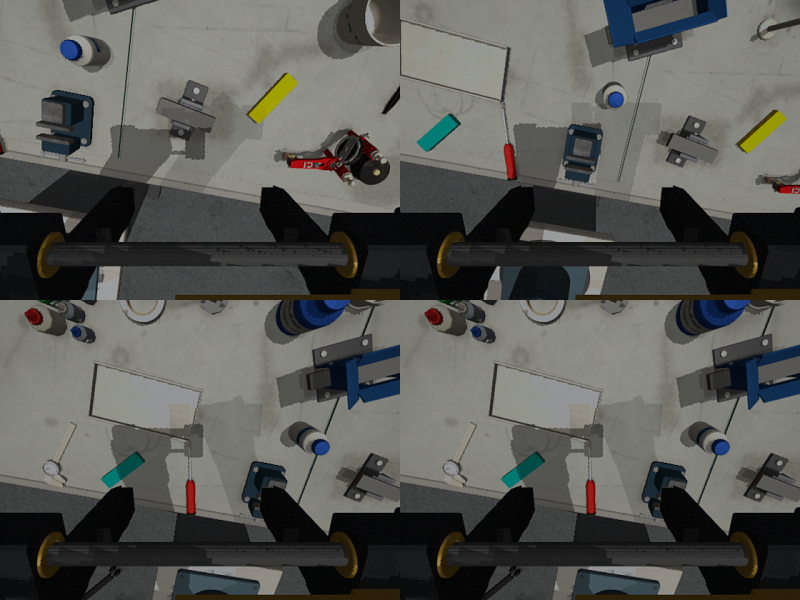

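In the native-pixel wrist views (tile x1.4), the rest and used stone are at (260,150) in w1, (402,196) in w2 and (515,250) in w3. The outlet with stone_1's front end is at (445,112) in w3, and the tray is at (203,140) in w3. I'll enlarge these for corner picking.

Run:
```python
from h import *
def crop(s,x0,y0,w):
    h=int(w*.75); i=cv2.imread(f'pics/{s}.png')[y0:y0+h,x0:x0+w]; i=cv2.resize(i,(400,300),interpolation=cv2.INTER_CUBIC)
    i=cv2.convertScaleAbs(i,alpha=1.6)
    for g in range(0,w,10):
        x=int(g*400/w); cv2.line(i,(x,0),(x,6),(0,255,0),1); cv2.line(i,(0,x),(6,x),(0,255,0),1)
    return i
m=np.vstack([np.hstack([crop('w1',210,105,100),crop('w2',350,155,100)]),np.hstack([crop('w3',410,30,140),crop('s0',260,180,80)])])
cv2.imwrite('pics/m2.png',m)
```

```text
(no output)
```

View pics/m2.png

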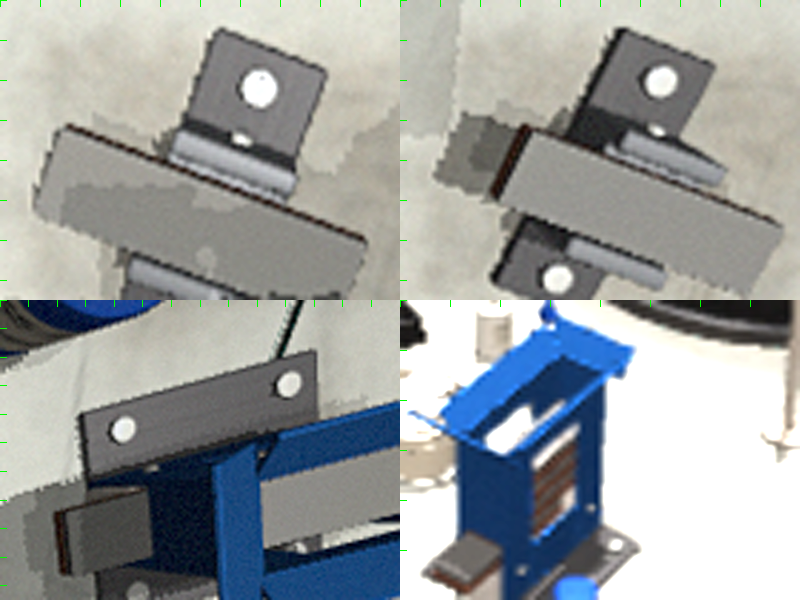

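Corners (crop px): the used stone's top face in w1 runs from (67,130) to (366,243), and in w2 from (530,128) through (782,225) and (755,293) to (500,200). Stone_1's protruding end in w3 is at (65,510) to (72,573), and the flange bolt edge runs from (80,413) to (316,350). I'll take two better-placed views of the magazine, fit rough models and overlay them.

```bash
cat >> h.py <<'E'
from scipy.optimize import least_squares
def rz(a): c,s=np.cos(a),np.sin(a); return np.array([[c,-s,0],[s,c,0],[0,0,1.]])
def fit(obs,x0,fixz=None):
    # obs: list of (cam, model pt, pixel); pose x,y,z,yaw
    def f(p):
        z=p[2] if fixz is None else fixz
        return np.ravel([proj(c,rz(p[3])@np.array(m)+[p[0],p[1],z])[0]-uv for c,m,uv in obs])
    s=least_squares(f,x0,loss='soft_l1'); return s.x,np.abs(f(s.x)).reshape(-1,2).round(1)
E
python3 - <<'E'
from h import *
w1,w2,w3=map(load,('w1','w2','w3'))
# used stone: x along length here, top z=0
L,W=.05,.014
q=lambda u,v,x0,y0,k:(x0+u*k,y0+v*k)
o=[(w1,(-L,W,0),q(67,130,210,105,.25)),(w1,(L,W,0),q(366,243,210,105,.25)),(w1,(-L,-W,0),q(35,207,210,105,.25)),
(w2,(-L,W,0),q(130,128,350,155,.25)),(w2,(L,W,0),q(382,225,350,155,.25)),(w2,(L,-W,0),q(355,293,350,155,.25)),(w2,(-L,-W,0),q(100,200,350,155,.25))]
p,e=fit(o,[.43,-.25,.054,-1.7]);print('used',p.round(4),e.tolist())
p,e=fit(o,[.43,-.25,.054,-1.7],.054);print('used zfix',p.round(4))
o=[(w3,(-.053,.05,.006),q(80,113,410,30,.35)),(w3,(.053,.05,.006),q(316,50,410,30,.35)),(w3,(-.087,.014,.054),q(65,210,410,30,.35)),(w3,(-.087,-.014,.054),q(72,273,410,30,.35)),(w3,(-.054,.014,.054),q(148,187,410,30,.35)),(w3,(-.054,-.014,.054),q(152,255,410,30,.35))]
p,e=fit(o,[.63,-.1,0,-1.1],0.);print('mag',p.round(4),e.tolist())
# tray rim from w3 coarse tile (x1.4)
t=[(w3,(.054,.1025,.019),(94*1.4,63*1.4)),(w3,(.054,-.1025,.019),(202*1.4,91*1.4)),(w3,(-.054,.1025,.019),(90*1.4,115*1.4)),(w3,(-.054,-.1025,.019),(189*1.4,140*1.4))]
p,e=fit(t,[.5,.24,0,0],0.);print('tray',p.round(4),e.tolist())
def go(p,y):
    try: r.move_ptp(p,down(y)); print('ok',np.round(r.state()['qpos'],2),r.state()['clock'])
    except r.Unreachable as e: print('unreach',p,y)
go([.50,.06,.32],-0.4);cap('wrist','w4')
go([.52,-.10,.34],0.2);cap('wrist','w5')
m=np.vstack([cv2.imread('pics/w4.png')[:270],cv2.imread('pics/w5.png')[:270]])
cv2.imwrite('pics/m3.png',cv2.convertScaleAbs(m,alpha=1.4))
E
```

```text
used [ 0.4372 -0.25    0.0518 -1.7355] [[0.7, 1.2], [1.4, 0.1], [0.3, 1.3], [0.5, 0.0], [0.6, 0.0], [2.4, 0.1], [0.9, 0.0]]
used zfix [ 0.4377 -0.2497  0.0557 -1.7351]
mag [ 6.4150e-01 -1.1820e-01 -4.0000e-04 -1.1217e+00] [[1.7, 1.1], [2.0, 1.3], [0.1, 0.0], [0.1, 0.8], [1.6, 0.9], [1.3, 0.3]]
tray [ 0.5031  0.2425  0.0084 -0.0526] [[0.2, 1.9], [1.2, 0.8], [3.2, 5.3], [0.4, 5.0]]
ok [ 0.13  0.2  -0.38  1.76  0.08  1.2  -2.25] 4.1583
ok [ 0.39  0.23 -0.34  1.67  0.08  1.26 -1.34] 5.0833
```

View pics/m3.png

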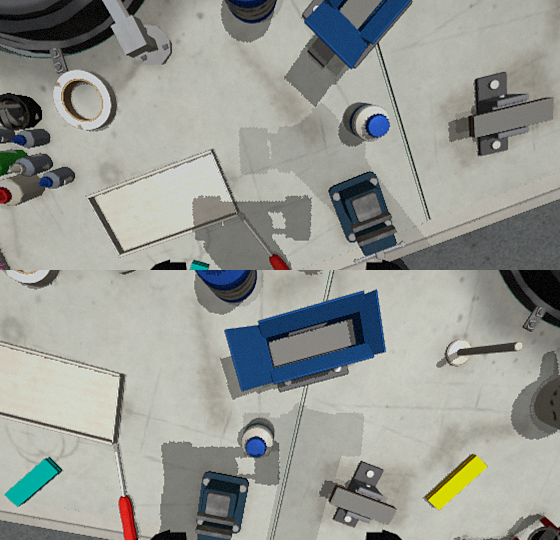

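w4 (upper) shows the lip's free edge from (305,18) to (352,67) and the tray corners at (88,198), (212,151), (238,213) and (122,253). w5 (lower) shows the lip edge from (225,59) to (238,121) and the flask cap at (255,175). Fitting these now. With its fingers open the gripper doesn't fit across the tray, so I'll regrip the stone at its middle and lay it diagonally.

```bash
cat > fits.py <<'E'
from h import *
w1,w2,w3,w4,w5=map(load,('w1','w2','w3','w4','w5'))
q=lambda u,v,x0,y0,k:(x0+u*k,y0+v*k)
om=[(w3,(-.053,.05,.006),q(80,113,410,30,.35)),(w3,(.053,.05,.006),q(316,50,410,30,.35)),(w3,(-.087,.014,.054),q(65,210,410,30,.35)),(w3,(-.087,-.014,.054),q(72,273,410,30,.35)),
(w4,(-.088,.03,.166),(305,18)),(w4,(-.088,-.03,.166),(352,67)),(w5,(-.088,.03,.166),(225,59)),(w5,(-.088,-.03,.166),(238,121)),(w5,(.053,-.05,.006),(348,102))]
tr=[(.054,.1025,.019),(.054,-.1025,.019),(-.054,-.1025,.019),(-.054,.1025,.019)]
ot=list(zip([w4]*4,tr,[(88,198),(212,151),(238,213),(122,253)]))+[(w5,tr[1],(125,105)),(w5,tr[2],(115,172))]+list(zip([w3]*4,tr,[(132,89),(282,127),(266,198),(126,161)]))
E
python3 - <<'E'
from fits import *
mag,e=fit(om,[.64,-.118,0,-1.12],0.);print('mag',mag.round(4),e.tolist())
tray,e=fit(ot,[.5,.24,0,-.05],0.);print('tray',tray.round(4),e.tolist())
R=rz(mag[3])
for n,uv,z in(('flask',(255,175),.1),('flask4',(377,125),.1)):
    P=onz(w5 if n=='flask' else w4,uv,z);print(n,P.round(3),(R.T@(P-[mag[0],mag[1],0])).round(3))
b=load('t0')
P=onz(b,(364*.7,240*.7),.141);print('spray',P.round(3),(R.T@(P-[mag[0],mag[1],0])).round(3))
# overlay
for c,n in((w3,'w3'),(w4,'w4'),(w5,'w5')):
    i=cv2.convertScaleAbs(c['pixels'],alpha=1.4)
    def poly(ps,p,col): cv2.polylines(i,[np.int32(proj(c,(rz(p[3])@np.array(ps).T).T+[p[0],p[1],0])*8)],True,col,1,cv2.LINE_AA,3)
    poly([(x,y,.006) for x,y in((-.053,-.05),(.053,-.05),(.053,.05),(-.053,.05))],mag,(0,255,0))
    poly([(-.054,-.03,.13),(-.054,.03,.13),(-.088,.03,.166),(-.088,-.03,.166)],mag,(0,255,255))
    poly([(-.087,-.014,.054),(-.054,-.014,.054),(-.054,.014,.054),(-.087,.014,.054)],mag,(0,0,255))
    poly(tr,tray,(0,255,0)); poly([(x*1,y,.003) for x,y,z in tr],tray,(255,0,255))
    u=[.4377,-.2497,0,-1.7351]
    poly([(-.05,-.014,.054),(.05,-.014,.054),(.05,.014,.054),(-.05,.014,.054)],u,(0,0,255))
    cv2.imwrite(f'pics/o{n}.png',i)
o=[cv2.imread(f'pics/o{n}.png') for n in('w3','w4','w5')]
m=np.vstack([np.hstack([cv2.resize(o[0][30:240,280:560],(400,300),interpolation=cv2.INTER_CUBIC),cv2.resize(o[1][0:210,280:560],(400,300),interpolation=cv2.INTER_CUBIC)]),
 np.hstack([cv2.resize(o[2][20:260,180:500],(400,300),interpolation=cv2.INTER_CUBIC),cv2.resize(o[1][110:260,60:260],(400,300),interpolation=cv2.INTER_CUBIC)])])
cv2.imwrite('pics/m4.png',m)
E
```

```text
mag [ 0.6411 -0.117   0.     -1.1203] [[0.7, 1.0], [0.9, 1.3], [1.0, 0.1], [1.1, 1.0], [0.7, 1.5], [0.2, 0.6], [0.5, 0.5], [4.6, 0.6], [1.0, 1.4]]
tray [ 0.5036  0.2408 -0.0063 -0.0466] [[0.6, 1.3], [0.2, 2.2], [2.4, 2.3], [0.3, 4.4], [3.4, 1.0], [0.5, 3.6], [0.4, 2.4], [3.2, 1.1], [0.5, 2.5], [1.8, 5.6]]
flask [ 0.507 -0.072  0.1  ] [-0.099 -0.101  0.1  ]
flask4 [ 0.506 -0.073  0.1  ] [-0.099 -0.103  0.1  ]
spray [0.696 0.006 0.141] [-0.087  0.103  0.141]
```

View pics/m4.png

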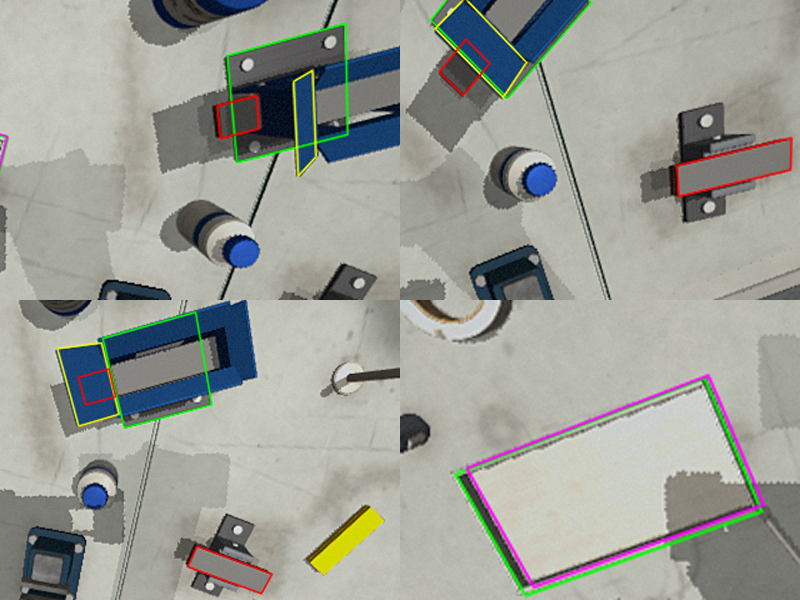

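The overlays match the magazine, lip, stone_1's end, tray and used stone to about 1–2 px. The flask and spray stand about ±0.10 m beside the outlet, so the gripper's ±94 mm body has little room. I'll fit the spray's outline and check tilts for clearance and reach.

```bash
cat >> fits.py <<'E'
MAG=np.array([.6411,-.117,-1.1203]); TRAY=np.array([.5036,.2408,-.0466]); REST=np.array([.4377,-.2497,-1.7351])
def W(f,p): return rz(f[2])@np.array(p,float)+[f[0],f[1],0]
def tilted(yaw,th): # tool z leans: horizontal heading yaw (into), tilt th from down; tool x = into-up
    h=np.array([np.cos(yaw),np.sin(yaw),0]);u=np.array([0,0,1.])
    z=h*np.sin(th)-u*np.cos(th);x=h*np.cos(th)+u*np.sin(th);return np.column_stack([x,np.cross(z,x),z])
def flip(R): return R@np.diag([-1,-1,1.])
E
python3 - <<'E'
from fits import *
from scipy.optimize import minimize
obs=[]
for s,(x0,y0,x1,y1) in(('s0',(228,190,256,242)),('t0',(242,154,269,190))):
    c=load(s);h=cv2.cvtColor(c['pixels'],cv2.COLOR_BGR2HSV)[y0:y1,x0:x1]
    m=((abs(h[...,0].astype(int)-112)<16)&(h[...,1]>110)&(h[...,2]>40)).astype(np.uint8)
    pts=np.argwhere(m)[:,::-1].astype(np.int32);hu=cv2.convexHull(pts)
    M=np.zeros((420,560),np.uint8);cv2.fillConvexPoly(M,hu+np.int32([x0,y0]),1);print(s,M.sum(),hu.reshape(-1,2).min(0)+[x0,y0],hu.reshape(-1,2).max(0)+[x0,y0]);obs.append((c,M))
t=np.linspace(0,2*np.pi,40)
def cost(p):
    x,y,h1,rc=p;C=0
    for c,M in obs:
        A=np.zeros((420,560),np.uint8)
        def f(r_,za,zb):
            P=np.array([(x+r_*np.cos(a),y+r_*np.sin(a),z) for a in t for z in(za,zb)]);cv2.fillConvexPoly(A,cv2.convexHull(np.int32(proj(c,P)*16)),1,shift=4)
        f(.034,0,h1);f(rc,h1,.141);H=A
        C+=(H!=M).sum()/M.sum()
    return C
best=min((minimize(cost,[x,y,.1,.025],method='Nelder-Mead',options=dict(initial_simplex=[[x,y,.1,.025],[x+.01,y,.1,.025],[x,y+.01,.1,.025],[x,y,.12,.025],[x,y,.1,.02]])) for x in(.68,.70) for y in(0.,.01)),key=lambda s:s.fun)
print(best.x.round(3),best.fun,(rz(MAG[2]).T@(np.array([best.x[0],best.x[1],0])-[MAG[0],MAG[1],0])).round(3))
for th in(35,40,45,50,55,60,65):
    R=tilted(MAG[2],np.radians(th))
    for nm,RR in(('n',R),('f',flip(R))):
        o=[]
        for X in(-.068,-.076,-.15):
            q=r.inverse_kinematics(W(MAG,(X,0,.04)),RR);o.append(None if q is None else np.round(q,2).tolist())
        print(th,nm,o)
E
```

```text
s0 854 [232 192] [253 237]
t0 455 [245 158] [264 184]
[0.714 0.001 0.086 0.017] 0.15770131507836427 [-0.074  0.117  0.   ]
35 n [[-1.06, 1.1, 1.07, 1.99, -0.72, 0.45, -2.42], [-1.08, 1.1, 1.07, 1.99, -0.71, 0.45, -2.44], [-1.23, 1.1, 1.08, 2.02, -0.63, 0.51, -2.62]]
35 f [[-0.05, 0.74, -0.36, 1.93, 1.24, 0.91, -0.88], [-0.07, 0.74, -0.36, 1.94, 1.24, 0.91, -0.89], [-0.17, 0.74, -0.4, 1.96, 1.19, 0.98, -0.98]]
40 n [[-1.11, 1.15, 1.07, 2.0, -0.63, 0.41, -2.57], [-1.13, 1.15, 1.07, 2.0, -0.62, 0.41, -2.59], [0.14, 0.97, -0.9, 1.94, 1.47, 1.43, 2.02]]
40 f [[-0.11, 0.77, -0.35, 1.94, 1.31, 0.98, -0.98], [-0.12, 0.77, -0.35, 1.95, 1.31, 0.99, -0.99], [-0.22, 0.77, -0.4, 1.96, 1.24, 1.06, -1.07]]
45 n [[-1.16, 1.21, 1.07, 2.0, -0.52, 0.38, -2.73], [-0.02, 0.86, -0.54, 1.94, 1.45, 1.2, 2.05], [0.09, 1.02, -0.9, 1.93, 1.52, 1.53, 1.96]]
45 f [[-0.16, 0.81, -0.33, 1.95, 1.37, 1.06, -1.08], [-0.17, 0.81, -0.34, 1.95, 1.36, 1.07, -1.08], [-0.27, 0.82, -0.39, 1.95, 1.29, 1.14, -1.15]]
50 n [[-0.04, 0.91, -0.54, 1.94, 1.51, 1.3, 1.98], [-0.05, 0.91, -0.54, 1.94, 1.49, 1.3, 1.98], [-0.07, 0.98, -
[... 338 characters left out ...]
 -0.3, 1.94, 1.44, 1.22, -1.22], [-0.27, 0.9, -0.31, 1.94, 1.43, 1.22, -1.23], [-0.36, 0.91, -0.37, 1.93, 1.34, 1.31, -1.27]]
60 n [[-0.24, 0.96, -0.36, 1.92, 1.5, 1.36, 1.86], [-0.26, 0.96, -0.36, 1.92, 1.49, 1.36, 1.86], [-0.26, 1.02, -0.54, 1.9, 1.45, 1.53, 1.81]]
60 f [[-0.3, 0.95, -0.29, 1.93, 1.47, 1.3, -1.28], [-0.31, 0.95, -0.29, 1.93, 1.46, 1.3, -1.28], [-0.41, 0.97, -0.35, 1.91, 1.36, 1.39, -1.32]]
65 n [[-0.41, 0.99, -0.18, 1.91, 1.45, 1.31, 1.81], [-0.28, 1.02, -0.36, 1.9, 1.51, 1.45, 1.81], [-0.28, 1.08, -0.54, 1.88, 1.48, 1.63, 1.77]]
65 f [[-0.34, 1.0, -0.27, 1.91, 1.48, 1.37, -1.33], [-0.35, 1.01, -0.27, 1.91, 1.47, 1.38, -1.33], [-0.44, 1.02, -0.34, 1.88, 1.38, 1.46, -1.36]]
```

Run:
```python
from fits import *
f=lambda q:None if q is None else np.round(q,2).tolist()
ik=lambda p,R:f(r.inverse_kinematics(p,R))
for th in (45,58):
  t=np.radians(th);A=tilted(MAG[2],t);B=tilted(REST[2]+np.pi,t)
  for nm,F in(('n',lambda R:R),('f',flip)):
    print(th,nm,'mag',ik(W(MAG,(-.073,0,.038)),F(A)),'pull',ik(W(MAG,(-.16,0,.04)),F(A)),'rest',ik(W(REST,(.036,0,.04)),F(B)),'restup',ik(W(REST,(.036,0,.15)),F(B)))
# used stone steps
for s in(1,-1):
  for a in (0,np.pi): 
    print('used',s,a,ik(W(REST,(s*.037,0,.04)),down(REST[2]+a)),ik([.49,.05,.01],down(REST[2]+a)))
for a in(.785,-2.356): print('tray',ik([.5036,.2408,.01],down(a)))
```

```text
45 n mag [-1.17, 1.22, 1.07, 2.0, -0.52, 0.38, -2.74] pull [0.07, 1.02, -0.9, 1.93, 1.51, 1.54, 1.95] rest [1.11, 0.95, -0.35, 1.58, -0.34, 1.19, 0.87] restup [1.08, 0.77, -0.3, 1.58, -0.41, 1.34, 0.84]
45 f mag [-0.17, 0.81, -0.33, 1.95, 1.37, 1.06, -1.08] pull [-0.28, 0.82, -0.4, 1.95, 1.28, 1.15, -1.16] rest [0.87, 0.91, 0.0, 1.6, -0.6, 1.27, -2.06] restup [0.84, 0.75, 0.05, 1.6, -0.6, 1.42, -2.13]
58 n mag [-0.24, 0.95, -0.36, 1.93, 1.48, 1.32, 1.88] pull [-0.14, 1.07, -0.72, 1.9, 1.52, 1.65, 1.82] rest [1.16, 1.1, -0.37, 1.44, -0.4, 1.38, 0.93] restup [1.13, 0.92, -0.32, 1.48, -0.48, 1.51, 0.89]
58 f mag [-0.29, 0.93, -0.29, 1.93, 1.45, 1.27, -1.26] pull [-0.4, 0.95, -0.37, 1.91, 1.34, 1.36, -1.3] rest [0.9, 1.06, 0.05, 1.46, -0.69, 1.5, -1.98] restup [0.87, 0.89, 0.1, 1.5, -0.71, 1.62, -2.04]
used 1 0 [0.09, 0.63, 0.54, 2.02, -0.54, 0.63, -2.32] [-0.86, 0.83, 0.9, 2.1, -1.02, 0.74, -2.58]
used 1 3.141592653589793 [0.75, 0.59, -0.32, 1.98, 0.3, 0.62, 0.07] [0.13, 0.63, -0.4, 2.04, 0.45, 0.55, -0.76]
used -1 0 [-0.19, 0.66, 0.72, 2.09, -0.72, 0.66, -2.29] [-0.86, 0.83, 0.9, 2.1, -1.02, 0.74, -2.58]
used -1 3.141592653589793 [0.64, 0.56, -0.35, 2.04, 0.33, 0.59, -0.11] [0.13, 0.63, -0.4, 2.04, 0.45, 0.55, -0.76]
tray [-0.19, 0.71, -0.44, 1.87, 0.48, 0.66, -1.71]
tray [0.22, 1.0, -1.08, 1.85, 1.06, 1.01, 1.02]
```

Everything is reachable. Starting with the used stone: grip its overhanging end, regrip at the middle on the free worktop, and lay it diagonally in the tray.

Run:
```python
from fits import *
def st(n):
    s=r.state();print(n,'t%.1f'%s['clock'],s['position'].round(4) if hasattr(s['position'],'round') else np.round(s['position'],4),'w%.4f'%s['width'],'ff',np.round(s['finger_force'],1),'F',np.round(s['ft_force'],1))
Rr=down(REST[2]+np.pi); g=W(REST,(-.037,0,.042)); d=rz(REST[2])@[1,0,0]
up=lambda p,z:[p[0],p[1],z]
r.move_ptp(up(g,.13),Rr)
print('touch',r.servo_line(g,velocity=.12,threshold=8));st('at')
r.close(50);st('closed')
r.servo_line(up(g,.16),velocity=.2);st('lift')
p=np.array([.49,.05,0])-d*.037
r.move_ptp(up(p,.16),Rr);r.servo_line(up(p,.03),velocity=.2)
print('touch',r.servo_line(up(p,.0025),velocity=.04,threshold=4));st('table')
cap('wrist','w6')
r.open_gripper();r.servo_line(up(p,.05),velocity=.2);cap('wrist','w7');st('open')
```

```text
touch False
at t7.2 [ 0.4444 -0.2133  0.0426] w0.0879 ff 0.0 F [-0.1  1.1 -0.8]
closed t8.5 [ 0.4437 -0.2132  0.042 ] w0.0002 ff 0.0 F [-0.2  0.1 -0.6]
lift t9.3 [ 0.443  -0.2131  0.1592] w0.0003 ff 0.0 F [ 0.5  1.  -0.7]
touch False
table t12.1 [0.4961 0.0866 0.0025] w0.0006 ff 0.0 F [-0.   0.7 -0.4]
open t13.9 [0.4959 0.0863 0.0499] w0.0882 ff 0.0 F [ 0.1 -0.4  0.7]
```

The grip closed on nothing (width 0). Looking at the rest from close by.

Run:
```python
from fits import *
g=W(REST,(-.037,0,.042))
R=down(REST[2]+np.pi)
r.move_ptp([g[0],g[1],.16],R);c=cap('wrist','w8')
i=cv2.convertScaleAbs(c['pixels'],alpha=1.4)
def poly(ps,col): cv2.polylines(i,[np.int32(proj(c,np.array([W(REST,p) for p in ps]))*8)],True,col,1,cv2.LINE_AA,3)
poly([(-.05,-.014,.054),(.05,-.014,.054),(.05,.014,.054),(-.05,.014,.054)],(0,0,255))
poly([(-.02,-.055,.008),(.02,-.055,.008),(.02,.055,.008),(-.02,.055,.008)],(0,255,0))
poly([(-.02,-.025,.05),(.02,-.025,.05),(.02,.025,.05),(-.02,.025,.05)],(255,255,0))
cv2.circle(i,tuple(int(v) for v in proj(c,g)[0]),4,(255,0,255),1)
cv2.imwrite('pics/ow8.png',i)
print(r.state()['clock'],np.round(r.state()['ee_rot'],2).tolist())
```

```text
15.15 [[0.16, 0.99, -0.0], [0.99, -0.16, 0.0], [0.0, -0.0, -1.0]]
```

View pics/ow8.png

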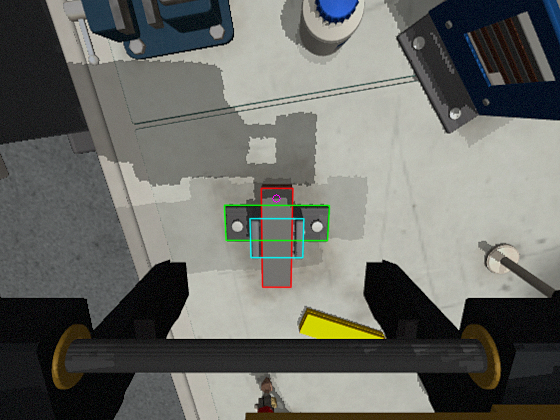

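The overlay sits exactly on the stone and rest, so the position was right. The question is the fingertip shape. I'll check numerically where the TCP projects relative to the visible fingers, both open and closed.

Run:
```python
from fits import *
s=r.state();c=load('w8');p=np.array(s['position']);R=np.array(s['ee_rot'])
for d in(0,.019,.04,.064): print(d,[proj(c,p-R[:,2]*d+R[:,1]*y)[0].round(0).tolist() for y in(-.044,0,.044)])
w=load('w6');g=w['pixels'].max(2)
for row in range(220,330,8): print(row,''.join('#' if g[row,x]<32 else ('+' if g[row,x]<75 else '.') for x in range(150,410,4)))
g=c['pixels'].max(2);print()
for row in range(240,330,8): print(row,''.join('#' if g[row,x]<32 else ('+' if g[row,x]<75 else '.') for x in range(90,470,5)))
print(r.state()['width'])
```

```text
0 [[203.0, 250.0], [277.0, 250.0], [351.0, 250.0]]
0.019 [[196.0, 265.0], [277.0, 265.0], [358.0, 265.0]]
0.04 [[186.0, 285.0], [277.0, 285.0], [368.0, 285.0]]
0.064 [[171.0, 315.0], [277.0, 315.0], [383.0, 315.0]]
220 ..++..............+.+++++++++++++++++.......................+....
228 ...++.++++++++++++.++++++++++++++++++...........++++++.+++++.....
236 ++.+.++++..+++++++.+++++++++++++++.++...........+.+++.++....+....
244 +.++++++...+++.+++.++++++++++++++++++++++.+++.......+....+.++....
252 .+++++.......+.++.++++++++++++.++++.+++.++.++..............++....
260 ...+++........++++++++++.++#....+...#......++...+..........+.....
268 +...+++.......++.++++...+##############..........+...............
276 +++..........++++.+++...################..................+......
284 .......................##################........................
292 ......................####################.......................
300 ...##########################################################....
308 .+############################################################+..
316 #########################################
[... 387 characters left out ...]
............######..............
272 ++++++++++..########....................................#######.............
280 +++++++++++#########....................+..............##########...........
288 ++++++.+.###########...................................###########..........
296 +++++++#############...................................#############........
304 ++++++#############.....................................#############......#
312 ++++###############........................+..+..........##############....#
320 #++###############..............................+.++......##############...#
328 #################.........................+..........+..+..#################
0.08826399139962131
```

In the picture the fingertips end about 33 mm short of the reported TCP (tip row 262 and half-gap 91 px, against 250 and 74 expected). That explains closing above the stone. I'll go about 32 mm lower; there is nothing beneath the overhang.

```bash
cat >> fits.py <<'E'
def st(n):
    s=r.state();print(n,'t%.1f'%s['clock'],np.round(s['position'],4),'w%.4f'%s['width'],'ff',np.round(s['finger_force'],1),'F',np.round(s['ft_force'],1))
up=lambda p,z:[p[0],p[1],z]
E
python3 - <<'E'
from fits import *
g=W(REST,(-.037,0,0.01));R=down(REST[2]+np.pi)
r.servo_line(up(g,.06),velocity=.25)
print('touch',r.servo_line(g,velocity=.1,threshold=8));st('at')
r.close(50);st('closed')
if r.state()['width']>.02:
    r.servo_line(up(g,.13),velocity=.2);st('lift');cap('wrist','w9')
E
```

```text
touch False
at t16.4 [ 0.4443 -0.2133  0.0105] w0.0881 ff 0.0 F [ 0.4 -0.7 -0. ]
closed t17.3 [ 0.4438 -0.2132  0.01  ] w0.0273 ff 50.0 F [-0.1 -0.2 -0.4]
lift t18.0 [ 0.4428 -0.213   0.1291] w0.0275 ff 50.0 F [ 0.5  0.2 -2.2]
```

Gripped (27 mm). Now set it down on the worktop by feel, then regrip at the middle.

Run:
```python
from fits import *
R=down(REST[2]+np.pi);d=rz(REST[2])@[1,0,0]
p=np.array([.49,.05,0])-d*.037
r.move_ptp(up(p,.10),R);r.servo_line(up(p,-.015),velocity=.2)
print('touch',r.servo_line(up(p,-.038),velocity=.04,threshold=3));st('table')
r.open_gripper();z=r.state()['position'][2];r.servo_line(up(p,z+.03),velocity=.2)
c=p+d*.037
r.servo_line(up(c,z+.03),velocity=.2)
print('touch',r.servo_line(up(c,z-.006),velocity=.05,threshold=4));st('down')
z=r.state()['position'][2]
r.servo_line(up(c,z+.001),velocity=.1) 
r.close(50);st('grip');r.servo_line(up(c,.06),velocity=.2);st('lift');cap('wrist','w10')
```

```text
touch True
table t20.4 [ 0.4968  0.0865 -0.0304] w0.0275 ff 50.0 F [0.  0.8 2.4]
touch True
down t22.7 [ 0.4895  0.0502 -0.0331] w0.0881 ff 4.4 F [-3.2 -0.7  8.8]
grip t23.9 [ 0.4901  0.05   -0.0321] w0.0275 ff 50.0 F [ 0.5  0.9 -0.3]
lift t24.5 [0.4894 0.0496 0.0594] w0.0276 ff 50.0 F [-0.3  0.2 -2. ]
```

The true fingertip lies 33 mm behind the reported TCP (table contact at -0.0331). Now into the tray, diagonally.

Run:
```python
from fits import *
c=[TRAY[0],TRAY[1],0];R=down(.704)
r.move_ptp(up(c,.06),R);r.servo_line(up(c,-.012),velocity=.2)
print('touch',r.servo_line(up(c,-.034),velocity=.04,threshold=3));st('tray')
cap('wrist','w11')
r.open_gripper();st('open');r.servo_line(up(c,.10),velocity=.25);k=cap('wrist','w12')
r.move_ptp([.42,.0,.20],down(1.2));k2=cap('wrist','w13');st('x')
a=cv2.convertScaleAbs(k['pixels'],alpha=1.3);b=cv2.convertScaleAbs(k2['pixels'],alpha=1.3)
def poly(i,k,f,ps,col): cv2.polylines(i,[np.int32(proj(k,np.array([W(f,p) for p in ps]))*8)],True,col,1,cv2.LINE_AA,3)
poly(b,k2,REST,[(-.02,-.017,.04),(.02,-.017,.04),(.02,.017,.04),(-.02,.017,.04)],(0,0,255))
poly(b,k2,REST,[(-.02,-.025,.05),(.02,-.025,.05),(.02,.025,.05),(-.02,.025,.05)],(0,255,255))
cv2.imwrite('pics/m5.png',np.vstack([a[:300],b[:300]]))
print([proj(k2,W(REST,(0,0,.04)))[0].round(),proj(k2,W(MAG,(-.07,0,.04)))[0].round()])
```

```text
touch True
tray t26.4 [ 0.5041  0.2409 -0.0293] w0.0279 ff 50.0 F [1.  0.2 4.5]
open t27.4 [ 0.5035  0.2403 -0.0297] w0.0879 ff 0.1 F [ 0.2 -0.8  0.3]
x t29.2 [0.4202 0.0011 0.1995] w0.0882 ff 0.0 F [-0.4  0.8  0. ]
[array([361., 360.]), array([468., 169.])]
```

View pics/m5.png

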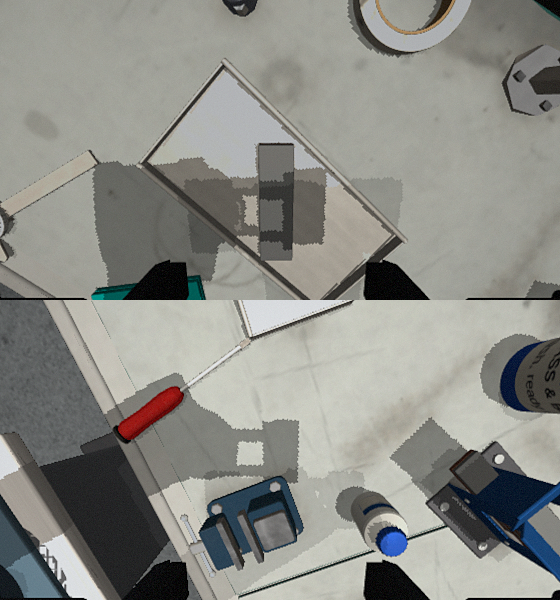

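The used stone lies flat inside the tray (top tile, 275,205), and the bottles and driver are untouched. In the lower tile stone_1's end is at about (470,165), matching the model. Next: grip stone_1, tilted, and draw it out.

```bash
cat >> fits.py <<'E'
TH=np.radians(58); OFF=.033
def tip(p,R): return np.array(p)+R[:,2]*OFF   # reported TCP for a true fingertip at p
RM=tilted(MAG[2],TH)
E
python3 - <<'E'
from fits import *
G=W(MAG,(-.073,.001,.038));B=G-RM[:,2]*.10
try:
    r.move_ptp(tip(B+[0,0,.08],RM),RM)
except r.Unreachable: print('U')
st('high');print(np.round(r.state()['qpos'],2))
r.servo_line(tip(B,RM),velocity=.2)
print('touch',r.servo_line(tip(G,RM),velocity=.08,threshold=6));st('at');cap('wrist','w14')
r.close(55);st('closed')
E
```

```text
high t31.5 [0.5855 0.     0.1536] w0.0882 ff 0.0 F [-0.8  0.6  0.4]
[ 0.03  0.91 -0.9   1.93  1.49  1.73  2.  ]
touch False
at t33.4 [ 0.6225 -0.0754  0.0207] w0.0881 ff 0.0 F [-0.2 -0.5  0.2]
closed t34.4 [ 0.6222 -0.0761  0.0205] w0.0273 ff 55.0 F [-1.  -0.8  0.7]
```

Run:
```python
from fits import *
mx=rz(MAG[2])@[1,0,0]
p0=np.array(r.state()['position'])
for d in(.04,.086):
    print('th',r.servo_line(p0-mx*d,velocity=.07,threshold=25));st('pull')
r.sleep(.1);cap('wrist','w15')
r.servo_line(p0-mx*.11+[0,0,.12],velocity=.2);st('lift');cap('wrist','w16')
a=load('w15')['pixels'];b=load('w16')['pixels']
cv2.imwrite('pics/m6.png',cv2.convertScaleAbs(np.vstack([a[:300],b[:300]]),alpha=1.3))
q=np.array(r.state()['qpos']);RB=tilted(REST[2]+np.pi,TH);RMid=tilted(.14,TH)
for n,P,R in(('mid',[.45,-.08,.26],RMid),('mid2',[.45,-.08,.26],tilted(-.5,TH)),('rest',W(REST,(.036,0,.14)),RB)):
    x=r.inverse_kinematics(tip(P,R),R);print(n,None if x is None else np.round(x,2))
```

```text
th False
pull t35.1 [ 0.6048 -0.0409  0.0207] w0.0269 ff 55.0 F [ 0.9 -4.6 -0.9]
th False
pull t35.9 [0.5848 0.0013 0.0204] w0.0272 ff 55.0 F [ 0.9 -0.9 -1.8]
lift t36.9 [0.5741 0.0222 0.1397] w0.0274 ff 55.0 F [ 0.1  0.5 -2.3]
mid None
mid2 None
rest [ 1.44  1.12 -0.9   1.51 -0.05  1.36  0.53]
```

Run:
```python
from fits import *
print(np.round(r.state()['qpos'],2))
for z in(.22,.27):
  for x in(.45,.52,.58,.64):
    for y in(0,-.1,-.18):
      o=[]
      for h in(-.5,.14,.7):
        R=tilted(h,TH);q=r.inverse_kinematics(tip([x,y,z],R),R);o.append('-' if q is None else np.round(q,1).tolist())
      if o!=['-']*3: print(z,x,y,*o)
```

```text
[-0.01  0.95 -0.91  1.92  1.48  1.76  1.95]
0.22 0.45 -0.1 - - [1.6, 0.7, -1.1, 2.3, -1.0, 0.5, 0.8]
0.22 0.45 -0.18 - - [1.7, 0.8, -1.1, 2.2, -0.7, 0.6, 0.5]
0.22 0.52 -0.1 - - [1.5, 0.7, -1.1, 2.2, -1.0, 0.4, 0.7]
0.22 0.52 -0.18 - - [1.6, 0.8, -1.1, 2.1, -0.6, 0.5, 0.4]
0.22 0.58 0 [0.3, 0.6, -1.0, 2.3, 1.9, 1.3, 2.2] - [-0.5, 0.8, 1.1, 2.3, 4.4, 1.5, 0.9]
0.22 0.58 -0.1 [0.6, 0.6, -1.0, 2.4, 2.1, 1.1, 2.3] [1.2, 0.6, -1.0, 2.4, 3.2, 0.5, 2.1] [1.4, 0.8, -1.1, 2.1, -0.9, 0.4, 0.6]
0.22 0.58 -0.18 [0.8, 0.6, -0.9, 2.4, 2.3, 1.0, 2.3] [1.3, 0.7, -1.0, 2.3, 3.5, 0.4, 2.0] [1.5, 0.9, -1.1, 2.0, -0.6, 0.5, 0.3]
0.22 0.64 0 [0.4, 0.7, -1.0, 2.2, 2.0, 1.3, 2.3] [0.8, 0.6, -1.0, 2.3, 2.8, 0.6, 2.3] [-0.5, 0.9, 1.1, 2.2, 4.3, 1.5, 0.8]
0.22 0.64 -0.1 [0.6, 0.6, -0.9, 2.2, 2.1, 1.1, 2.3] [1.1, 0.7, -1.0, 2.3, 3.1, 0.5, 2.3] [1.3, 0.9, -1.1, 2.0, -0.7, 0.3, 0.4]
0.22 0.64 -0.18 [0.8, 0.6, -0.9, 2.2, 2.3, 1.0, 2.4] [1.2, 0.7, -1.0, 2.2, 3.3, 0.3, 2.2] [-0.1, 1.0, 1.1, 1.9, 4.4, 1.7, 0.8]
0.27 0.45 -0.1 - - [1.6, 0.5, -1.1, 2.3, -1.1, 0.7, 0.7]
0.27 0.45 -0.18 - - [1.7, 0.6, -1.1, 2.1, -0.8, 0.7, 0.5]
0.27 0.52 -0.1 - - [1.5, 0.6, -1.1, 2.2, -1.0, 0.5, 0.6]
0.27 0.52 -0.18 - - [1.6, 0.7, -1.1, 2.0, -0.7, 0.6, 0.4]
0.27 0.58 0 [0.4, 0.5, -1.1, 2.3, 1.8, 1.2, 2.3] - [1.3, 0.7, -1.2, 2.2, -1.3, 0.3, 0.7]
0.27 0.58 -0.1 [0.7, 0.4, -1.1, 2.4, 2.0, 1.0, 2.4] [1.2, 0.4, -1.0, 2.4, 3.4, 0.4, 1.9] [1.4, 0.7, -1.1, 2.1, -0.9, 0.5, 0.5]
0.27 0.58 -0.18 [0.9, 0.4, -1.0, 2.4, 2.2, 0.9, 2.4] [1.4, 0.6, -1.1, 2.3, 3.6, 0.3, 1.8] [1.5, 0.8, -1.1, 1.9, -0.6, 0.6, 0.3]
0.27 0.64 0 [0.4, 0.6, -1.1, 2.2, 1.9, 1.2, 2.4] [0.9, 0.5, -1.1, 2.3, 2.7, 0.5, 2.4] [1.1, 0.7, -1.0, 2.1, -1.2, 0.3, 0.6]
0.27 0.64 -0.1 [0.6, 0.5, -1.0, 2.2, 2.0, 1.0, 2.4] [1.1, 0.5, -1.1, 2.2, 3.1, 0.3, 2.2] [1.3, 0.8, -1.1, 2.0, -0.8, 0.4, 0.3]
0.27 0.64 -0.18 [0.8, 0.5, -1.0, 2.2, 2.1, 0.9, 2.5] [1.3, 0.6, -1.1, 2.2, 3.4, 0.2, 2.0] [1.4, 0.8, -1.1, 1.8, -0.5, 0.5, 0.1]
```

View pics/m6.png

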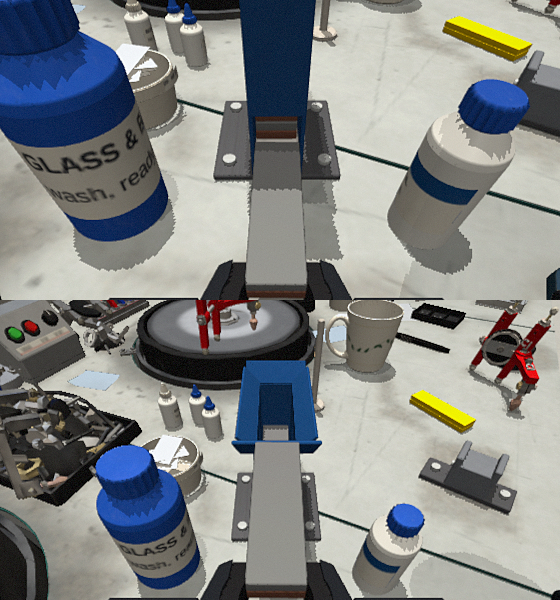

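The stone is out and level, with its far end at (270,445) in the lower tile, the others are in the shaft and the bottles are undisturbed. A direct swing would put the wrist near the lamp, so I'll go via two tool-down waypoints to the -y end of the rest.

Run:
```python
from fits import *
RB=tilted(REST[2]+np.pi,TH)
p=np.array(r.state()['position']);r.servo_line(p+[0,0,.06],velocity=.25);print(np.round(r.state()['qpos'],2))
def go(P,R,q5=None):
    q=r.inverse_kinematics(tip(P,R),R)
    if q is None: print('None',P);raise SystemExit
    dq=np.array(q)-r.state()['qpos'];print(np.round(q,2),np.abs(dq).max().round(2))
    if np.abs(dq).max()>2.3: print('big');raise SystemExit
    r.move_joints(q);st('')
go([.42,-.08,.29],down(3.3))
g=W(REST,(.04,0,0))
go(up(g,.28),down(REST[2]+np.pi))
go(up(g,.14),RB)
c=cap('wrist','w17')
i=cv2.convertScaleAbs(c['pixels'],alpha=1.3)
print(proj(c,W(REST,(0,0,.04)))[0])
```

```text
[ 0.02  0.84 -0.96  1.92  1.42  1.78  2.04]
[ 1.19  0.3  -1.27  1.98  0.32  1.09  1.51] 1.17
 t38.7 [ 0.4195 -0.0797  0.2564] w0.0274 ff 55.0 F [ 0.1  0.6 -1. ]
[ 1.09  0.35 -0.72  1.8   0.26  1.08  0.11] 1.4
 t39.9 [ 0.4315 -0.2879  0.2467] w0.0271 ff 55.0 F [-0.2  1.1 -1. ]
[ 1.32  1.02 -0.67  1.51 -0.25  1.38  0.7 ] 0.67
 t40.8 [ 0.437  -0.2607  0.124 ] w0.0269 ff 55.0 F [-0.3 -0.6 -0.5]
[274.9680274  296.75054993]
```

Run:
```python
from fits import *
c=load('w16')
# pose at w16: p = p0 - mx*.11 + .12
pos=np.array([.5741,.0222,.1397]);t=pos-RM[:,2]*OFF
hx=rz(MAG[2])@[1,0,0];hy=rz(MAG[2])@[0,1,0]
for uv in((253,144),(302,144),(246,285),(309,285)):
    for z in(.014,.016,.018):
        P=onz(c,uv,t[2]+z)-t;print(uv,z,'along %.4f side %.4f'%(P@hx,P@hy))
```

```text
(253, 144) 0.014 along 0.0871 side 0.0145
(253, 144) 0.016 along 0.0846 side 0.0143
(253, 144) 0.018 along 0.0822 side 0.0141
(302, 144) 0.014 along 0.0872 side -0.0167
(302, 144) 0.016 along 0.0847 side -0.0164
(302, 144) 0.018 along 0.0822 side -0.0162
(246, 285) 0.014 along -0.0114 side 0.0134
(246, 285) 0.016 along -0.0125 side 0.0133
(246, 285) 0.018 along -0.0135 side 0.0131
(309, 285) 0.014 along -0.0114 side -0.0148
(309, 285) 0.016 along -0.0124 side -0.0146
(309, 285) 0.018 along -0.0135 side -0.0144
```

The stone's centre is 36 mm ahead of the tip and straight, as planned. Lowering it into the channel.

Run:
```python
from fits import *
RB=tilted(REST[2]+np.pi,TH);T=lambda z:tip(W(REST,(.036,0,z)),RB)
r.servo_line(T(.065),velocity=.15);st('above')
print('touch',r.servo_line(T(.034),velocity=.03,threshold=4));st('down')
print('tip z',np.array(r.state()['position'])[2]-RB[2,2]*OFF);cap('wrist','w18')
```

```text
above t41.5 [ 0.4371 -0.2576  0.0485] w0.0272 ff 55.0 F [-0.1 -0.2 -2.1]
touch True
down t42.3 [ 0.4362 -0.2574  0.0203] w0.0272 ff 55.0 F [-0.5 -1.6  3.6]
tip z 0.03781499011985759
```

Contact came at tip z = 0.0378, against 0.038 predicted for the channel floor (a cheek would give 0.048). Releasing and backing off.

Run:
```python
from fits import *
from scipy.optimize import minimize
RB=tilted(REST[2]+np.pi,TH);p=np.array(r.state()['position'])
r.open_gripper();r.sleep(.2);r.servo_line(p-RB[:,2]*.10,velocity=.15);st('back')
r.move_ptp([.42,-.33,.25],down(REST[2]+np.pi));c=cap('wrist','w19');st('view')
# numeric check: fit a bright-top-face rectangle edge via gradient along predicted outline
g=cv2.cvtColor(c['pixels'],cv2.COLOR_BGR2GRAY).astype(float);g=cv2.GaussianBlur(g,(3,3),0)
gx,gy=cv2.Sobel(g,cv2.CV_64F,1,0),cv2.Sobel(g,cv2.CV_64F,0,1);G=np.hypot(gx,gy)
t=np.linspace(-1,1,60)
def score(q,z=.054):
    f=[REST[0],REST[1],REST[2]];P=[]
    Q=lambda x,y:(q[0]+x*np.cos(q[2])-y*np.sin(q[2]),q[1]+x*np.sin(q[2])+y*np.cos(q[2]),z)
    for s in(1,-1): P+=[Q(.05*k,.014*s) for k in t]+[Q(.05*s,.014*k) for k in t]
    u=proj(c,np.array([W(f,p) for p in P])).astype(np.float32)
    return -cv2.remap(G,u[:,0],u[:,1],cv2.INTER_LINEAR).mean()
best=min(((score((a,b,h)),a,b,h) for a in np.arange(-.014,.015,.002) for b in np.arange(-.006,.007,.001) for h in np.arange(-.12,.13,.03)))
print(best,score((0,0,0)),proj(c,np.array([W(REST,(x,0,.054)) for x in(-.05,0,.05)])).round(0).tolist())
```

```text
back t44.4 [ 0.4223 -0.34    0.073 ] w0.0882 ff 0.0 F [-0.7  0.8  0.2]
view t45.4 [ 0.4188 -0.3307  0.2481] w0.0881 ff 0.0 F [ 0.2 -0.4  0.8]
(np.float64(-73.5359522519606), np.float64(-0.004), np.float64(0.0), np.float64(0.0)) -46.47569695564069 [[282.0, 52.0], [282.0, 103.0], [282.0, 150.0]]
```

The outline fit puts the new stone at -4 mm along, 0 mm across and 0 yaw, within tolerance. Handing in.

```bash
python3 -c "
from h import *
print(r.hand_in())"
```

```text
the job is handed in; nothing more can be done
None
```

I laid the used stone flat (diagonally) in the tray and the new stone in the rest's channel, about 4 mm off centre along it by outline fit, and handed the job in at about 45 s of 67; the last pictures showed stones 2–4 in the shaft and the bottles in place, but I did not check that the stones settled flat, and `hand_in` returned no verdict.

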